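Bring the empty row of a tube rotator to the top and lock it

TASK

Get the tube rotator ready for loading: turn its carousel until the row of empty clips faces up, and have the spring plunger lock it there. To let the plunger out, swing its black-knobbed handle from the parked position up to the gap in the gate; it must end fully home in the slot of the index disc, which you find by easing the carousel round. Force nothing, and leave the other things on the bench where they stand.

Things in the scene. Friction and masses are not known exactly. Their poses are not given: they have to be found in the camera images.
- rotator: White bench tube rotator, base 130 x 340 mm, fixed. Origin on the bench under its middle; local x points away from the robot, y along the shaft to the motor box (104 mm in x, y = 98 to 166, top at z = 152 mm). At -y stands the tailstock post (56 mm in x, y = -102 to -160, top z = 140 mm) with a 34 mm wide bearing block (y = -102 to -122, top z = 168 mm) on it.
- carousel: Turning cage between two cone centres; origin on the shaft axis at x = y = 0 of the rotator, 115 mm above the bench. Its y axis runs along the shaft to the motor, its z axis points at the empty row. Turns either way without limit, stays where left, needs 2 to 4 N pushed at a tube. Four rails 90 degrees apart between two 94 mm flanges (y = -66 and +66); shaft 16 mm thick; between the rails there is room for fingers.
- empty_row (a point): Middle of the row of empty clips, 52 mm from the shaft axis. Rails are 14 mm wide, 34 to 42 mm from the axis; black clips 24 mm wide, 12 mm long, at y = -30 and +34 mm, end 60 mm from the axis. Each of the other three rails has a 15 ml tube in its clips: 17 mm thick, centre line 52 mm from the axis, along the shaft from y = -58 to +59 mm; the part over y = +45 mm is a 21 mm cap.
- disc_face (a point): Centre of the outer face of the steel index disc at the carousel's tailstock end (turns with it; y = -80 mm from the carousel's middle). The disc is 96 mm across, 12 mm thick, and clamped on by hand: its only slot, a 12 mm wide notch in the rim, lies in line with the empty row or up to 8 degrees to either side of it, and does not slip.
- plunger (a joint): Travel in m of the index plunger, a flat-ended 9 mm pin over the shaft (156 mm above the bench), sliding along the rotator's +y to the disc: 0 held back by the parked handle, 0.003 nose riding on the disc's face, 0.0135 fully home in the slot. Its spring (4 to 5 N) drives it; it drops in by itself when the slot passes slowly (under 30 mm/s), then the carousel stops dead, with 2 degrees of play.
- handle_knob (a point): Centre of the 18 mm black ball knob on the plunger's handle, 46 mm from the plunger's axis, about which the handle turns. Parked it leans 36 degrees to the rotator's -x (x = -27, y = -158, z = 193 mm); pushed to +x, rising with it, it swings up (x = 0, z = 202 mm) to a stop at x = +5 mm. It clears the gate and jumps forward only when upright (x over -4 mm); less, and the stem catches on the gate's edge. Takes 2 to 4 N; stays up.
- handle: The plunger's handle, an 8 mm steel stem; origin on the plunger's axis, which is level and parallel to the shaft, at x = 0, y = -140, z = 156 mm of the rotator while parked.
- gate_gap (a point): Top of the 12 mm gap in the steel gate plate (5 mm thick, 52 mm wide, x = -32 to +20 mm, top z = 169 mm, at y = -131 to -136 mm of the rotator) that the handle must stand in front of to jump forward; parked, the stem is held against the gate's back (-y) face.
- tube_rack: Green microtube rack, 62 x 145 x 44 mm, a bystander; origin in the middle of its underside.
- tip_box: Pale blue pipette tip box, 72 x 118 x 69 mm, a bystander; origin in the middle of its underside.
- reagent_bottle: Small white reagent bottle, 35 mm across and 68 mm tall, a bystander; origin in the middle of its underside.
- timer: White bench timer, 62 x 66 x 19 mm, a bystander; origin in the middle of its underside.
- cold_block: Pale metal tube block, 60 x 96 x 34 mm, a bystander; origin in the middle of its underside.
- pen: Red pen, 145 mm long, 12 mm thick, lying before the rotator, a bystander; origin in its middle, underside.

How it is judged:
By the outcome, as a careful person would: the job done as asked, in the order asked, and still so for the second after the job is handed in, with the robot touching nothing.
It also fails if it takes over 64 s, if anything falls off the work surface, if the arm or the gripper's body presses on something with over 40 N, if the wrist force passes 120 N, or if a joint passes its speed limit or range.

ROBOT

A 6-joint arm with a two-finger parallel gripper is mounted at the origin on a cart in front of the work surface, level with it; the furniture and walls round the work are solid. World frame = base frame: x ahead of the robot, y to its left, z up, the work surface at z = 0. Lengths are in mm, angles in rad, forces in N, time in s.
With the tool pointing down it reaches from about 325 to 850 mm from the base axis. Payload 4.4 kg.
Tool frame: the origin (TCP) lies at the very end of the fingers, on their centre line; the grasp point (between the pads) lies hold_point_z behind it (hold_point_z is the distance from the TCP to the grasp point, in mm); z points along the fingers, y is the direction in which the jaws open and shut (so a half turn about z gives the same grasp; the last joint's range is limited). The gripper opens to 94 mm and grips with 3 to 60 N. Pads are 16 mm wide; open, the fingers measure 119 mm over their backs; the gripper's body (75 mm by 177 mm) begins 78 mm behind the grasp point.
Start: joints at [1.123, 0.207, 1.542, -0, 1.393, -0.15], TCP at [168.175, 549.858, 205.447] pointing down, gripper open.
Joint ranges: [-2.73, 2.73], [-0.86, 2.22], [0.23, 2.46], [-1.11, 4.25], [0.08, 2.63], [-2.82, 2.82]. Speed limits (rad/s): [2.79, 2.79, 3.14, 3.14, 3.14, 3.14].

INTERFACE

Orientations are given as a rotation vector (axis times angle).
In Python, from workcell import move_pose, move_straight, goto_joints, set_gripper, dwell, inverse_kinematics, state, capture, calibration, MotionError, hand_in, hold_point_z gives the robot as it stands. Calls block until the motion is done:
- move_pose(position, orientation): joint-space move of the TCP to a pose.
- move_straight(position, velocity=150, attitude=None, threshold=None): straight line of the TCP; attitude=None keeps the orientation; velocity is the mean speed in mm/s. With threshold (N) it stops when the force on the tool has changed by that much, and returns True; else False.
- goto_joints(angles): joint-space move.
- set_gripper(opening, grip_force=None): finger opening in mm; grip_force is the grip in N (None keeps the last); returns when the fingers have stopped.
- dwell(seconds).
- inverse_kinematics(position, orientation): joint angles nearest the present ones, or None.
- state(): the state.
- capture(name): name is "scene" or "side" or "wrist"; returns (picture, depth): 480x640x3 uint8, red, green, blue; 480x640 float32, mm along the optical axis (not along the pixel's ray), 0 where there is no reading.
- calibration(name): a dict with "vfov" (degrees; the focal length in pixels is half the picture's height over the tangent of half this angle, whatever the lens; pixels are square), "cx", "cy" (the principal point, pixels), "extrinsics" (4x4, takes a point from camera to world coordinates); the wrist camera has in their place "tool_from_camera" (4x4, takes a point from camera to tool coordinates, whose origin is the TCP and whose axes are the flange's). Camera axes: x right, y up, looking along -z (the intrinsics and any distortion apply to the point x, -y, -z); pixel columns grow to the right and rows downward; lengths in mm; the calibration is good to about 2 mm. A picture is of the moment at which its call begins: read the wrist's pose just before it. calibration takes no time and is no camera call.
A pose or a line that the arm cannot do raises MotionError and nothing moves.
- hand_in(): hands the job in, once; it reports no verdict.
The state is a dict: "t": time; "q": joint angles; "joint_vel": joint speeds; "joint_efforts": joint torques, N m; "tcp_pos": TCP position; "tool_rot": TCP orientation; "contact_force": force on the tool from outside, world axes, zero at the start; "ft_torque": the same for the moment, N m; "grip_width": finger opening in mm.
Only numpy, scipy, OpenCV 4.12 (cv2) and the standard library are available. Lean on these libraries where they do the work, as an engineer would, in place of code of your own. Each camera call takes 0.05 s, during which the arm holds its last target. There are 200 camera calls.

## Working session

There is one attempt and no reset: what is moved stays moved. The work goes in short steps, each a Python script; the robot and the scene stay as the last script left them, time stands still between calls to the robot, and variables do not carry over. Pictures are saved under pics/ and viewed, about 8 in all and at most 12, crops included, and the job is handed in when it is done.

```bash
ls; mkdir -p pics
python3 - <<'E'
from workcell import *
import cv2,numpy as np
for n in ("scene","side"):
    p,d=capture(n); cv2.imwrite(f"pics/{n}0.png",p[:,:,::-1]); np.save(f"pics/{n}0.npy",d)
    print(n,calibration(n))
print(calibration("wrist"),hold_point_z,state())
E
```

```text
pics
scene {'vfov': 44.348836937782536, 'cx': 322.7240310342776, 'cy': 234.43631954349314, 'extrinsics': array([[ 8.87738324e-01,  2.73234724e-01, -3.70490828e-01,
        -1.65289011e+02],
       [-4.59776281e-01,  5.66364807e-01, -6.83985875e-01,
        -1.34050807e+03],
       [ 2.29442747e-02,  7.77543369e-01,  6.28410590e-01,
         1.30227963e+03],
       [ 0.00000000e+00,  0.00000000e+00,  0.00000000e+00,
         1.00000000e+00]])}
side {'vfov': 43.0300781791026, 'cx': 319.3063037805925, 'cy': 237.00485033631023, 'extrinsics': array([[-9.80543890e-01,  1.25001769e-01, -1.51354677e-01,
         2.65718484e+02],
       [-1.96298029e-01, -6.27828014e-01,  7.53192584e-01,
         1.17175182e+03],
       [-8.74300465e-04,  7.68249010e-01,  6.40150524e-01,
         1.21581081e+03],
       [ 0.00000000e+00,  0.00000000e+00,  0.00000000e+00,
         1.00000000e+00]])}
{'vfov': 68.29069511551977, 'cx': 326.97865520385614, 'cy': 240.92237328052983, 'tool_from_camera': array([[-4.03258750e-05,  9.63774015e-01,  2.66720166e-01,
         7.75574990e+01],
       [ 9.99999615e-01,  2.7
[... 201 characters left out ...]
        1.00000000e+00]])} 18.8 {'t': 0.1, 'q': array([ 1.12348511e+00,  2.07328863e-01,  1.54275838e+00, -3.19895206e-05,
        1.39352016e+00, -1.50494790e-01]), 'joint_vel': array([ 0.00095901, -0.00064614, -0.00387483,  0.00066769, -0.00137743,
        0.00144955]), 'joint_efforts': array([ 7.83807877e-05, -3.71862566e+01, -2.82291037e+01,  7.00463913e-02,
        3.10887862e-02, -4.03827210e-05]), 'tcp_pos': array([167.8807298 , 549.2004868 , 204.43529631]), 'tool_rot': array([-4.64436247e-01, -3.10650217e+00,  3.03845630e-03]), 'contact_force': array([ 0.34644809, -0.14354346,  0.34240981]), 'ft_torque': array([ 0.00621845, -0.08295672,  0.00674622]), 'grip_width': 93.94795002010507}
```

View pics/scene0.png

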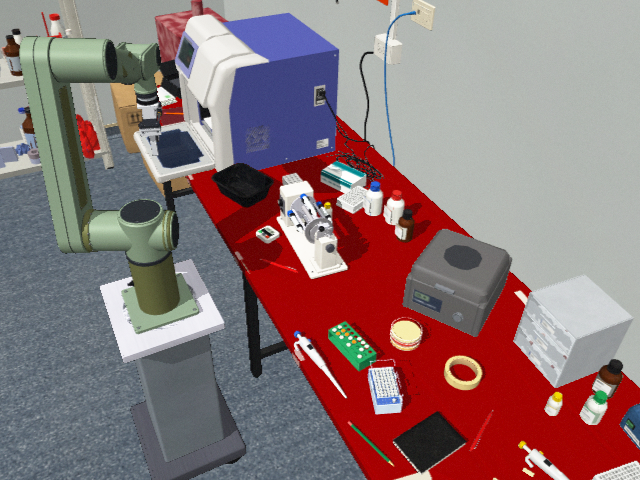

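View pics/side0.png

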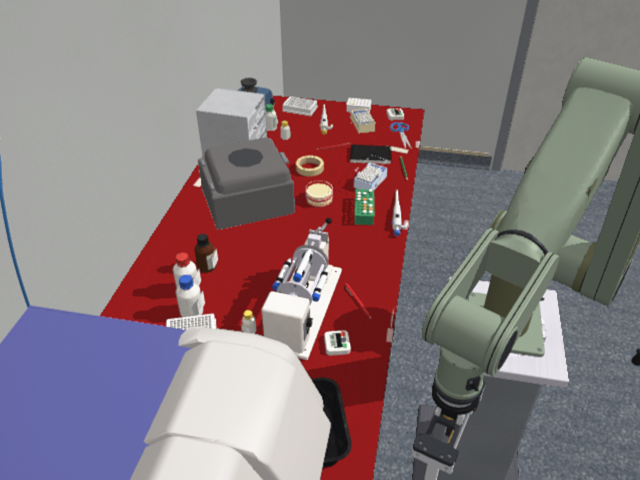

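Scene: rotator at about (312,225), motor box (297,190), tailstock (325,250). Side: motor box (287,315), black knob near (327,222). Next I'll locate the rotator from depth and take closer crops.

```bash
cat > h.py <<'E'
from workcell import *
import cv2,numpy as np
from scipy.spatial.transform import Rotation as R
def cam(n,st=None):
    c=calibration(n); f=240/np.tan(np.radians(c['vfov']/2))
    if n=='wrist':
        T=np.eye(4);T[:3,:3]=R.from_rotvec(st['tool_rot']).as_matrix();T[:3,3]=st['tcp_pos'];E=T@c['tool_from_camera']
    else:E=c['extrinsics']
    return f,c['cx'],c['cy'],E
def cloud(d,C):
    f,cx,cy,E=C; v,u=np.mgrid[:480,:640]
    P=np.stack([(u-cx)/f*d,-(v-cy)/f*d,-d],-1)
    W=P@E[:3,:3].T+E[:3,3]; W[d<=0]=np.nan; return W
def proj(p,C):
    f,cx,cy,E=C; q=(np.asarray(p,float)-E[:3,3])@E[:3,:3]
    return np.stack([cx+f*q[...,0]/-q[...,2],cy-f*q[...,1]/-q[...,2]],-1)
E
python3 - <<'E'
from h import *
for n,(px,py),(u0,v0,u1,v1) in (("scene",(297,190),(230,160,380,290)),("side",(290,303),(220,200,380,365))):
    W=cloud(np.load(f"pics/{n}0.npy"),cam(n)); print(n,W[py,px])
    sub=W[v0:v1,u0:u1].reshape(-1,3); sub=sub[~np.isnan(sub[:,0])]
    c=W[py,px]
    m=(abs(sub[:,2]-c[2])<5)&(np.hypot(*(sub[:,:2]-c[:2]).T)<75)
    print('box top',m.sum(),cv2.minAreaRect(sub[m][:,:2].astype(np.float32)),sub[m][:,2].mean())
    im=cv2.imread(f"pics/{n}0.png")[v0:v1,u0:u1]; cv2.imwrite(f"pics/{n}0c.png",cv2.resize(im,None,fx=4 if n=="scene" else 3.6,fy=4 if n=="scene" else 3.6,interpolation=cv2.INTER_CUBIC))
    for z0,z1 in((2,14),(120,220)):
        m=(sub[:,2]>z0)&(sub[:,2]<z1)
        print(z0,cv2.minAreaRect(sub[m][:,:2].astype(np.float32)))
E
```

```text
scene [545.4269833  165.95364464 150.9910722 ]
box top 337 ((545.7272338867188, 159.07347106933594), (107.72731018066406, 103.74235534667969), 86.0975112915039) 150.85871125172488
2 ((599.0862426757812, 196.9476318359375), (774.69775390625, 600.9313354492188), 63.732730865478516)
120 ((625.7313842773438, 19.556167602539062), (342.2157287597656, 364.01397705078125), 73.61226654052734)
side [537.36732873 179.62027541 153.63840246]
box top 826 ((545.10400390625, 163.36709594726562), (115.07203674316406, 101.84645080566406), 84.51372528076172) 152.1112347301659
2 ((598.2760620117188, -102.28317260742188), (499.2267150878906, 696.4544067382812), 7.067252159118652)
120 ((602.6728515625, -47.3631591796875), (254.46771240234375, 567.8900146484375), 30.10657501220703)
```

View pics/scene0c.png

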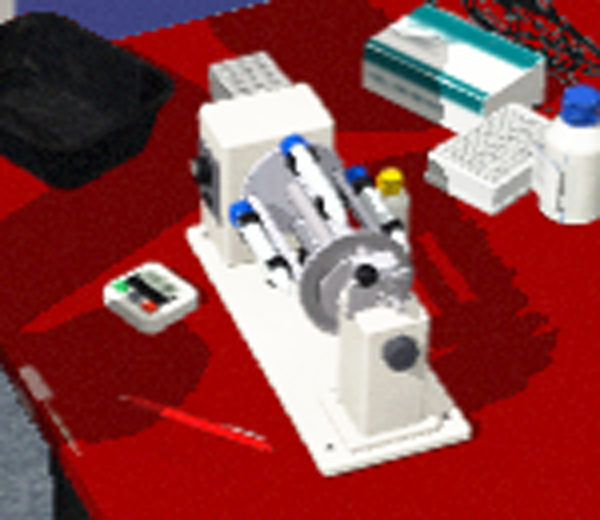

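View pics/side0c.png

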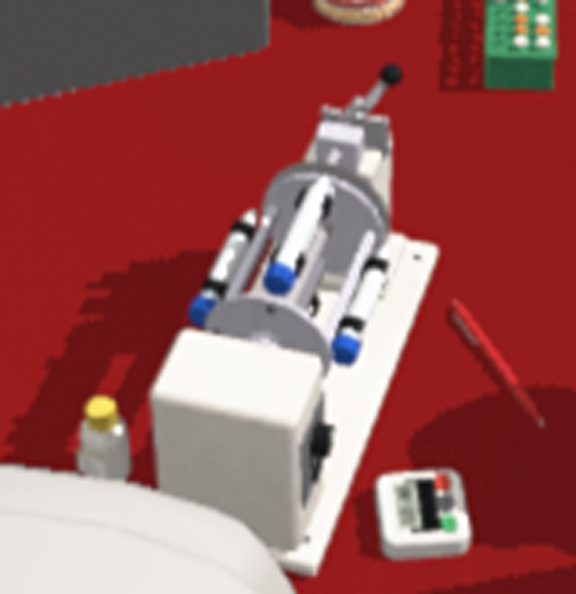

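Crops: the empty row faces down, with tubes at top, -x and +x. The knob is at about scene (322,228) / side (329,221). Next: numbers for the frame, then go over it with the wrist camera.

Run:
```python
from h import *
W={n:cloud(np.load(f"pics/{n}0.npy"),cam(n)) for n in("scene","side")}
for n,(u,v) in (("scene",(347,267)),("scene",(311,276)),("scene",(278,218)),("scene",(322,228)),("scene",(329,240)),
  ("side",(220+437/3.6,200+247/3.6)),("side",(220+310/3.6,200+570/3.6)),("side",(220+391/3.6,200+75/3.6)),("side",(220+340/3.6,200+130/3.6))):
    u=int(u);v=int(v);print(n,u,v,np.nanmedian(W[n][v-1:v+2,u-1:u+2].reshape(-1,3),0).round(1))
for n in W:
    s=W[n].reshape(-1,3); m=(abs(s[:,2]-152)<4)&(abs(s[:,0]-545)<75)&(abs(s[:,1]-165)<60);print(n,cv2.minAreaRect(s[m][:,:2].astype(np.float32)))
    m=(abs(s[:,2]-10)<5)&(abs(s[:,0]-560)<120)&(s[:,1]<230)&(s[:,1]>-220); q=s[m]; print(m.sum(),q[:,2].mean(),q.min(0),q.max(0))
```

```text
scene 347 267 [ 595.3 -112.4    2.9]
scene 311 276 [ 461.4 -109.2   15.3]
scene 278 218 [487.9 209.1  19.6]
scene 322 228 [ 497.9 -110.9  199.7]
scene 329 240 [ 525.5 -104.1  138.2]
side 341 268 [ 461.5 -128.5    2.8]
side 306 358 [490.3 224.1  14. ]
side 328 220 [497.1 -98.1 200.8]
side 314 236 [527.8 -58.2 169.8]
scene ((545.6742553710938, 158.2736053466797), (106.11699676513672, 103.7483901977539), 86.10468292236328)
602 9.634512618019475 [ 440.90089845 -219.69717004    5.01510292] [679.83282978 228.44908137  14.99580194]
side ((545.2528686523438, 163.55210876464844), (115.22377014160156, 103.25363159179688), 83.26332092285156)
483 10.08237210865833 [ 440.46664557 -219.92716224    5.00912067] [679.71843541 228.6406896   14.99843364]
```

```bash
cat >> h.py <<'E'
YAW=np.radians(-4.8); O=np.array([540,44.5,0.])
import os,json
if os.path.exists('frame.json'): O[0],O[1],YAW=json.load(open('frame.json'))
ROT=R.from_euler('z',YAW)
def L2W(p): return ROT.apply(np.asarray(p,float))+O
def W2L(p): return ROT.inv().apply(np.asarray(p,float)-O)
DOWN=(ROT*R.from_matrix(np.array([[-1,0,0],[0,1,0],[0,0,-1.]]))).as_rotvec()
def snap(name):
    s=state(); C=cam('wrist',s); p,d=capture('wrist'); cv2.imwrite(f'pics/{name}.png',p[:,:,::-1]); np.save(f'pics/{name}.npy',d); np.save(f'pics/{name}_E.npy',C[3]); return p,d,C
E
python3 - <<'E'
from h import *
set_gripper(0,10)
move_pose(L2W([0,-40,310]),DOWN)
p,d,C=snap('w1'); s=state(); print(s['t'],s['tcp_pos'],s['q'])
W=W2L(cloud(d,C).reshape(-1,3)).reshape(480,640,3)
def rect(m,t):
    q=W[m]; print(t,m.sum(),[np.round(x,1) for x in cv2.minAreaRect(q[:,:2].astype(np.float32))],q[:,2].mean().round(1))
z=W[...,2];x=W[...,0];y=W[...,1]
rect((abs(z-152)<4)&(y>85)&(y<185)&(abs(x)<70),'box')
rect((abs(z-168)<3)&(y<-90)&(y>-140)&(abs(x)<35),'bearing')
rect((z>184)&(y<-130)&(y>-190)&(abs(x)<60),'knob')
rect((abs(z-140)<4)&(y<-130)&(y>-190)&(abs(x)<60),'post')
for t in [(0,98,152),(0,166,152),(-27,-158,193),(0,0,115)]: print(t,proj(L2W(t),C).round())
E
```

```text
3.9417 [536.56562748   5.46231676 309.83128696] [-1.51295483e-01  6.27137064e-02  1.49017605e+00  2.06341630e-04
  1.58901849e+00 -1.63956444e+00]
box 6773 [array([ -4.2, 137.4]), array([ 66.4, 101.7]), np.float64(89.8)] 152.0
bearing 1016 [array([  -9.3, -115.9]), array([40.6, 50.2]), np.float64(88.6)] 168.0
knob 466 [array([ -28.3, -148.7]), array([24.4, 17. ]), np.float64(27.6)] 196.7
post 443 [array([  -4., -145.]), array([55.6, 21.8]), np.float64(7.6)] 139.7
(0, 98, 152) [466. 225.]
(0, 166, 152) [535. 225.]
(-27, -158, 193) [185. 205.]
(0, 0, 115) [362. 218.]
```

View pics/w1.png

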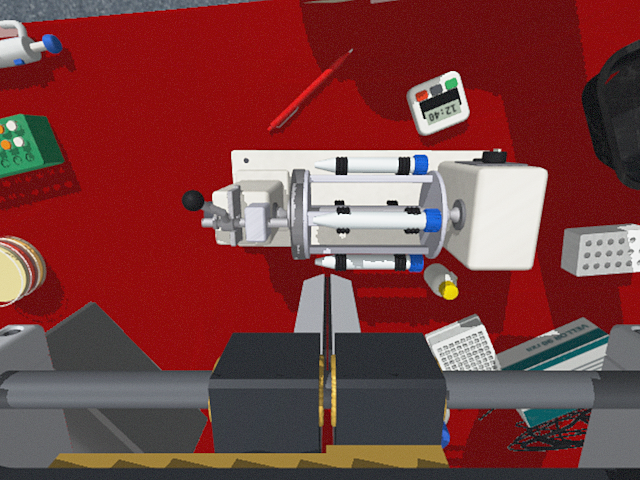

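w1: knob at (193,200), box (500,217), top tube along row 219, tubes near rows 165 and 262. The frame has to shift by about (-4.2,+5.6); box and knob agree on this. Fitting the carousel angle next.

```bash
python3 - <<'E'
from h import *
n=L2W([-4.2,5.6,0]); json.dump([n[0],n[1],YAW],open('frame.json','w'))
E
cat >> h.py <<'E'
def fitang(name,d,C):
    W=W2L(cloud(d,C).reshape(-1,3)); m=(abs(W[:,1])<58)&(W[:,2]>60)&(np.hypot(W[:,0],W[:,2]-115)<66)&(np.hypot(W[:,0],W[:,2]-115)>46)
    q=W[m]; a=np.degrees(np.arctan2(q[:,0],q[:,2]-115)); h,_=np.histogram(a,np.arange(-180,181,10))
    print(name,'t',state()['t'],{int(k*10-180):int(v) for k,v in enumerate(h) if v>20})
    # tube fits: cylinder r 8.5 at radius 52, best angle
    from scipy.optimize import minimize_scalar
    g=q[(abs(q[:,1]-2)<20)]
    P=g[:,[0,2]]-[0,115]
    def cost(t):
        c=np.stack([[52*np.sin(np.radians(t+k)),52*np.cos(np.radians(t+k))] for k in(90,180,270)])
        e=abs(np.linalg.norm(P[:,None]-c,axis=2)-8.5).min(1); return np.minimum(e,6).mean()
    ts=np.arange(-180,180,1.); cs=[cost(t) for t in ts]; i=np.argmin(cs); print(' empty row angle',ts[i],'cost',cs[i]); return ts[i]
def knob(d,C,z0=186):
    W=W2L(cloud(d,C).reshape(-1,3)); m=(W[:,2]>z0)&(W[:,1]<-125)&(W[:,1]>-185)&(abs(W[:,0])<50)
    from scipy.optimize import least_squares
    q=W[m]; 
    if len(q)<20: print('no knob',len(q)); return
    r=least_squares(lambda c:np.linalg.norm(q-c,axis=1)-9,[q[:,0].mean(),-155,195],loss='soft_l1'); print('knob',r.x.round(1),'n',len(q),'cost',round(r.cost/len(q),2)); return r.x
E
python3 - <<'E'
from h import *
d=np.load('pics/w1.npy'); f,cx,cy,_=cam('wrist',state()); C=(f,cx,cy,np.load('pics/w1_E.npy'))
fitang('w1',d,C); knob(d,C)
W=W2L(cloud(d,C).reshape(-1,3))
x,y,z=W.T
for t,m in(('box',(abs(z-152)<4)&(y>85)&(y<185)&(abs(x)<70)),('toptube',(z>170)&(abs(y)<40)&(abs(x)<40)),('brg',(abs(z-168)<2)&(y<-98)&(y>-125)&(abs(x)<25))):
    print(t,cv2.minAreaRect(W[m][:,:2].astype(np.float32)),W[m].mean(0).round(1))
E
```

```text
w1 t 3.9417 {-180: 39, -100: 207, -90: 1356, -20: 640, -10: 1428, 0: 397, 60: 27, 70: 1164, 80: 108}
 empty row angle 175.0 cost 0.5371717468566444
knob [ -26.7 -156.1  193.1] n 438 cost 0.41
box ((0.036205291748046875, 131.8217315673828), (66.39952850341797, 101.72171020507812), 89.83544921875) [ -2.6 130.8 152. ]
toptube ((-6.693662643432617, -0.03734588623046875), (47.42915344238281, 79.92777252197266), 0.1936492770910263) [-18.6 -10.2 410.9]
brg ((-0.45380592346191406, -110.875), (19.08624839782715, 33.688621520996094), 89.31487274169922) [  -0.7 -110.7  167.9]
```

```bash
cat >> h.py <<'E'
def go(p,v=150,th=None):
    r=move_straight(L2W(p),velocity=v,threshold=th); 
    s=state(); print(p,'hit' if r else '',W2L(s['tcp_pos']).round(1),ROT.inv().apply(s['contact_force']).round(1),round(s['t'],1)); return r
E
python3 - <<'E'
from h import *
go([-28,2,190],200)
if go([-28,2,146],100,8): raise SystemExit('descent hit')
go([18,2,146],70,15)
go([18,2,190],200)
go([-60,2,190],200)
p,d,C=snap('w2'); fitang('w2',d,C)
E
```

```text
[-28, 2, 190]  [-27.    2.  191.1] [0.7 0.3 0.1] 4.8
[-28, 2, 146]  [-27.4   1.8 146.5] [ 0.3 -0.7  0.4] 5.3
[18, 2, 146]  [ 19.    2.  146.6] [-0.6 -0.2  0. ] 6.2
[18, 2, 190]  [ 19.    2.  191.4] [-0.8  0.3 -0. ] 6.5
[-60, 2, 190]  [-59.8   2.  189.5] [0.7 0.5 0.2] 7.1
w2 t 7.1167 {-140: 57, -120: 502, -50: 935, -40: 1922, -30: 572}
 empty row angle -127.0 cost 0.4641168130791317
```

Run:
```python
from h import *
if go([-60,2,146],100,8): raise SystemExit('descent hit')
go([14,2,146],80,15)
go([14,2,190],200)
go([-60,2,215],200)
p,d,C=snap('w3'); fitang('w3',d,C); knob(d,C)
```

```text
[-60, 2, 146]  [-59.6   2.  146. ] [ 0.6  0.5 -0.4] 7.7
[14, 2, 146]  [ 14.8   2.  146.7] [-0.2  0.3 -0.6] 8.8
[14, 2, 190]  [ 15.2   2.1 191.6] [ 0.1  0.1 -0. ] 9.2
[-60, 2, 215]  [-60.    2.  214.3] [-0.1 -0.  -0.2] 9.7
w3 t 9.7417 {-130: 1262, -120: 330, -60: 210, -50: 231, -40: 287, -30: 113, 120: 68}
 empty row angle -42.0 cost 0.573244735758726
knob [ -26.7 -156.3  193.1] n 906 cost 0.35
```

Run:
```python
from h import *
go([-60,-157,215],200)
if go([-58,-157,181],100,6): raise SystemExit('hit')
h=go([-17,-157,181],35,9)
p,d,C=snap('w4'); knob(d,C,188)
print(proj(L2W([0,-157,202]),C))
```

```text
[-60, -157, 215]  [ -60.  -156.5  214.7] [-0.1 -0.8  0.5] 10.7
[-58, -157, 181]  [ -58.1 -156.4  180.8] [-0.5  0.4  0.1] 11.2
[-17, -157, 181] hit [ -43.4 -157.3  180.8] [ 0.4 -0.3  0.6] 11.8
knob [ -43.7 -156.2  241.6] n 266 cost 17.91
[325.06318106 382.85920364]
```

View pics/w4.png

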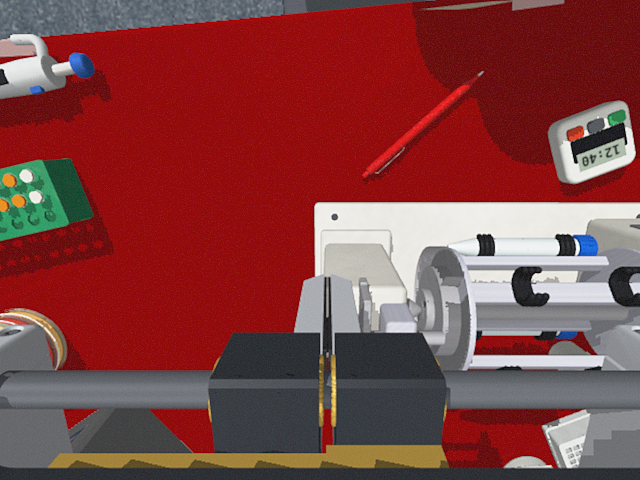

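w4: the finger has just met the knob (hidden behind it, near (325,300)) and nothing else is disturbed. The stop looks like the contact bump; the force is zero now. Carrying on slowly.

Run:
```python
from h import *
for x in (-36,-28,-20,-15):
    if go([x,-157,182],20,14): break
```

```text
[-36, -157, 182]  [ -35.6 -157.   182. ] [ 0.7 -0.1 -0. ] 12.4
[-28, -157, 182]  [ -27.8 -157.   182. ] [-0.3  0.3 -1.1] 13.0
[-20, -157, 182]  [ -19.8 -157.   181.9] [-0.5  0.8 -0.7] 13.5
[-15, -157, 182]  [ -14.8 -157.   182. ] [-0.6  0.2 -0.2] 13.9
```

Run:
```python
from h import *
go([-24,-157,184],80); go([-75,-150,215],200)
p,d,C=snap('w5'); knob(d,C,188); 
u,v=proj(L2W([0,-140,170]),C).astype(int); print(u,v); u=min(max(u,100),540);v=min(max(v,90),390)
cv2.imwrite('pics/w5c.png',cv2.resize(cv2.imread('pics/w5.png')[v-90:v+90,u-100:u+100],None,fx=3,fy=3))
```

```text
[-24, -157, 184]  [ -24.2 -157.   184.1] [-0.8 -0.6  0.3] 14.2
[-75, -150, 215]  [ -74.3 -150.2  215.4] [ 0.6  0.1 -1.3] 14.6
no knob 4
339 359
```

View pics/w5c.png

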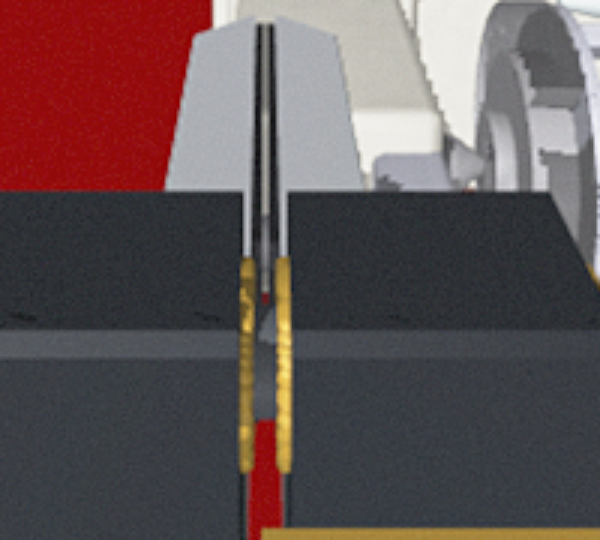

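The fingers hide the knob; I'll look from the carousel side, as in w3.

Run:
```python
from h import *
go([-60,2,215],250)
p,d,C=snap('w6'); k=knob(d,C,188); fitang('w6',d,C)
print(proj(L2W([[0,-155,202],[-27,-158,193]]),C))
u,v=proj(L2W([0,-140,170]),C).astype(int); u=max(u,100)
cv2.imwrite('pics/w6c.png',cv2.resize(cv2.imread('pics/w6.png')[v-90:v+90,u-100:u+100],None,fx=3,fy=3))
```

```text
[-60, 2, 215]  [-60.    1.5 214.3] [-0.7 -0.6  0.2] 15.4
knob [   3.3 -151.9  196.5] n 405 cost 1.48
w6 t 15.5 {-130: 1256, -120: 327, -60: 214, -50: 228, -40: 302, -30: 95, 120: 38, 130: 24}
 empty row angle -42.0 cost 0.558888186544019
[[ 74.41836977 370.90701557]
 [ 71.57171516 324.81460238]]
```

View pics/w6c.png

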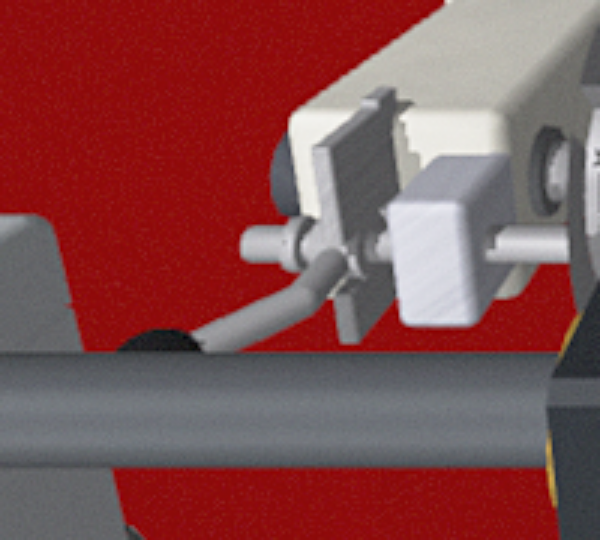

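w6: the stem stands in the gap and the pin now reaches the disc's face (knob about 3 mm forward). Now easing the empty rail round.

Run:
```python
from h import *
if go([-60,2,140],100,8): raise SystemExit('hit')
go([-42,2,140],60,12)
if not go([-27,2,140],18,15):
  go([-5,2,140],10,9)
```

```text
[-60, 2, 140]  [-59.4   1.9 140.6] [-0.4  0.6  0.3] 16.4
[-42, 2, 140]  [-42.    2.1 140.1] [-2.1  0.5  3.1] 16.9
[-27, 2, 140] hit [-42.3   2.1 139.2] [-1.4 -0.   0.8] 17.3
```

Run:
```python
from h import *
for x in(-36,-30,-25):
  if go([x,2,142],15,22): break
p,d,C=snap('w7'); fitang('w7',d,C)
```

```text
[-36, 2, 142]  [-40.5   2.1 140.4] [-10.   -0.2   2.8] 18.0
[-30, 2, 142]  [-39.8   2.1 140.5] [-21.9  -0.7  15.1] 18.5
[-25, 2, 142]  [-38.8   2.1 141.1] [-33.5  -2.4  26. ] 19.0
w7 t 19.0667 {-130: 648, -120: 2231, -60: 306, -50: 1111, -40: 145, -30: 330, 40: 275}
 empty row angle 143.0 cost 2.3388496704143145
```

The finger pressed radially on the rail's outer face: it was too high and jammed rather than turning the cage. Backing off at once and getting below the rail's corner.

Run:
```python
from h import *
go([-50,2,142],60); go([-60,2,215],200)
p,d,C=snap('w8'); a=fitang('w8',d,C); knob(d,C,188)
if -46<a<-38:
  go([-52,2,200],200)
  if go([-50,2,127],90,8): raise SystemExit('hit')
  for x in(-40,-34,-29,-26):
    if go([x,2,127 if x<-35 else 131],20,16): break
```

```text
[-50, 2, 142]  [-49.1   1.9 142.3] [-0.4  0.6  0.2] 19.6
[-60, 2, 215]  [-59.7   2.  214.8] [-0.9  0.   0.2] 20.1
w8 t 20.2 {-130: 408, -120: 1336, -50: 407, -40: 49, -30: 344, 130: 76}
 empty row angle -37.0 cost 0.5573933703294336
knob [   3.1 -151.9  196.2] n 396 cost 1.48
```

Run:
```python
from h import *
go([-50,2,200],200)
if go([-50,2,128],90,8): raise SystemExit('hit')
for x in(-38,-34,-30,-26):
    if go([x,2,128 if x<-35 else 132],20,16): break
```

```text
[-50, 2, 200]  [-51.8   1.9 197.2] [-0.2  0.5 -0.5] 20.4
[-50, 2, 128]  [-49.4   2.  128.6] [ 0.1  0.6 -1.2] 21.4
[-38, 2, 128]  [-40.3   2.  128. ] [-6.5 -0.4  6.1] 22.1
[-34, 2, 132]  [-37.5   2.  130.9] [-7.4 -0.4  2.7] 22.6
[-30, 2, 132]  [-36.5   2.  131.4] [-15.6  -1.1  12.1] 22.9
[-26, 2, 132]  [-29.7   2.2 132.2] [-9.7  0.1  9.6] 23.3
```

Run:
```python
from h import *
for x in(-24,-21,-18):
    if go([x,2,134],12,10) or abs(state()['contact_force'][0])>16: break
p,d,C=snap('w9'); fitang('w9',d,C); print(proj(L2W([0,0,150]),C))
```

```text
[-24, 2, 134]  [-26.5   2.2 133.8] [-6.7  0.8  5.5] 23.7
[-21, 2, 134]  [-23.    2.2 134.1] [-6.3 -0.1  5.9] 24.1
[-18, 2, 134]  [-19.6   2.2 134.1] [-6.1 -0.7  4.6] 24.5
w9 t 24.5167 {-180: 684, -170: 33, -110: 22, -100: 553, -90: 4390, -80: 257, -40: 539, -30: 620, -20: 577}
 empty row angle 86.0 cost 2.4916339345772562
[320.20676181 336.524289  ]
```

View pics/w9.png

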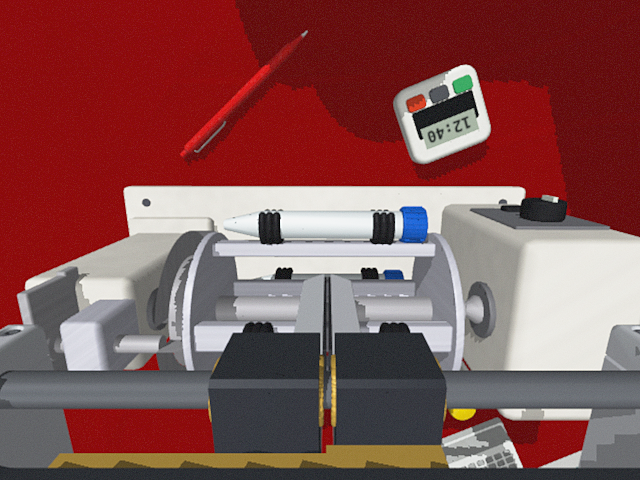

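w9: the cage is turning freely now; tube C is at rows 210-240 (about -95°), and the empty rail is behind the fingers near row 330. Continuing slowly until it stops.

Run:
```python
from h import *
for x in(-16,-14,-12,-10,-8,-6,-4):
    h=go([x,2,135],8,8); s=state(); 
    lag=x-W2L(s['tcp_pos'])[0]
    if h or abs(ROT.inv().apply(s['contact_force'])[0])>12: break
p,d,C=snap('w10')
```

```text
[-16, 2, 135]  [-17.9   2.2 134.5] [-4.3 -0.3  2.9] 24.9
[-14, 2, 135]  [-14.1   2.1 134.9] [-2.5  0.7  1.7] 25.4
[-12, 2, 135]  [-13.5   2.1 135. ] [-5.9  0.9  6.4] 25.8
[-10, 2, 135]  [-13.3   2.1 135. ] [-12.    0.7   9.5] 26.1
[-8, 2, 135]  [-13.2   2.2 135. ] [-15.2   0.5  13. ] 26.6
```

Run:
```python
from h import *
go([-24,2,136],60); go([-60,2,215],200)
p,d,C=snap('w11'); fitang('w11',d,C); knob(d,C,188)
u,v=proj(L2W([0,-110,165]),C).astype(int); u=max(u,133);v=min(v,380);print(u,v)
cv2.imwrite('pics/w11c.png',cv2.resize(cv2.imread('pics/w11.png')[v-100:v+100,u-133:u+133],None,fx=3,fy=3))
```

```text
[-24, 2, 136]  [-23.4   1.9 136.2] [ 0.6 -0.4 -1. ] 27.0
[-60, 2, 215]  [-59.8   1.9 214.7] [-0.2  0.2 -0.6] 27.6
w11 t 27.65 {-180: 23, -170: 149, -100: 83, -90: 723, -80: 2096, -10: 47, 80: 22}
 empty row angle 5.0 cost 0.529519499730771
knob [   3.6 -141.2  197.1] n 372 cost 1.43
170 340
```

View pics/w11c.png

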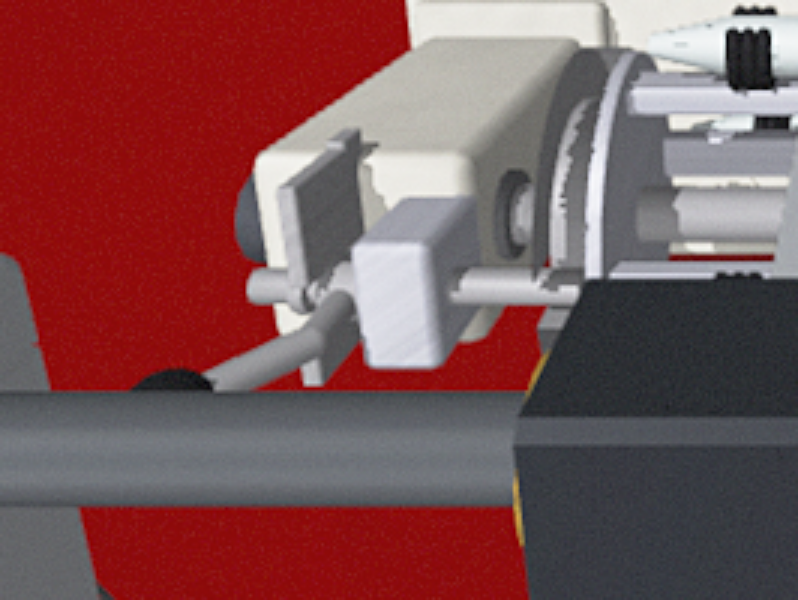

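w11: the pin passes into the disc's notch and the stem stands forward of the gate. The knob moved 10.7 mm from riding (10.5 expected), so it is fully home.

Run:
```python
from h import *
go([-80,0,300],200); dwell(0.5)
p,d,C=snap('w12'); fitang('w12',d,C); knob(d,C,188)
hand_in()
```

```text
[-80, 0, 300]  [-80.3  -0.  298.4] [-0.1  0.2  0.4] 28.2
w12 t 28.7833 {-170: 339, -100: 48, -90: 416, -80: 1240, -10: 216, 10: 139}
 empty row angle 5.0 cost 0.5578611553692419
knob [   3.6 -142.7  201.1] n 484 cost 1.04
the job is handed in; nothing more can be done
```

The carousel is locked with its empty row facing up and the plunger home in the disc's slot. I handed the job in at about 29 s with the arm clear of everything.

I turned the carousel most of the way by pushing its tubes. Then I swung the handle up to the gap, and the plunger came out onto the disc's face. Last, I eased the empty row round slowly until the carousel stopped dead.

**Last checks**
- **Plunger:** between riding and locked, the knob moved forward 10.7 mm, against 10.5 mm expected for fully home. The later, clearer view put the knob at y = -142.7 mm, against -144.5 mm expected; my y readings there run about 2 mm high. The close-up shows the pin in the notch and the stem forward through the gate.
- **Carousel:** the empty row reads about 5° from straight up, within the disc's 8° clamping tolerance, and the reading held after I backed away.
- **Bystanders:** the pen and timer looked undisturbed in the wrist pictures taken during the work. I took no final overview picture of the other items.

**What went wrong:** my first push on the empty rail was too high and pressed against the rail instead of turning it. The force reached about 34 N sideways and 26 N upwards (about 42 N together) before I backed off, and the carousel moved about 5°. This was fingertip contact, not the arm or gripper body, but it was harder than "force nothing" intends. After the plunger dropped in, the push against the lock reached about 15 N sideways and 13 N upwards before I stopped.

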